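# Rig the battery pack: snap hook onto the load ring

### The arm

A 7-joint arm with a two-finger parallel gripper is mounted at the origin on the work surface. World frame = base frame: x ahead of the robot, y to its left, z up, the work surface at z = 0. Lengths are in m, angles in rad, forces in N, time in s.
With the tool pointing down it reaches from about 0.425 to 0.875 m from the base axis. Payload 4.7 kg.
Tool frame: the origin (TCP) lies midway between the tips of the shut fingers; the grasp point (between the pads) lies 19 mm behind it; z points along the fingers, y is the line along which they close (so a half turn about z gives the same grasp; the last joint's range is limited). The gripper opens to 87 mm and grips with 3 to 60 N. Pads are 19 mm wide; open, the fingers measure 117 mm over their backs; the gripper's body (75 mm by 190 mm) begins 51 mm behind the grasp point.
Start: joints at [1.243, 0.321, -0.07, 1.45, 0.023, 1.371, -0.057], TCP at [0.218, -0.612, 0.223] pointing down, gripper open.
Joint ranges: [-2.86, 2.86], [-0.3, 2.09], [-1.38, 1.24], [0.06, 2.45], [-1.56, 4.7], [0.09, 2.05], [-2.69, 2.69]. Speed limits (rad/s): [2.57, 2.57, 3.14, 3.14, 3.14, 3.14, 3.14].

### API

Orientations are given as a rotation vector (axis times angle).
In Python, from bench import ctrl gives the robot as it stands. The module is installed in compiled form; this text tells all that it offers.
- The arm moves only by the shell command python3 -m handwheel 'ROWS' [FORCE]. ROWS is JSON, a list of rows, each a list of 7 numbers: the finger opening in m, from 0 to 0.087, then the shift along the tool's x, y, z in m, then the turn, a rotation vector about the tool's x, y, z in degrees. A call has 1 to 12 rows; each row shifts and turns the commanded pose from where the row before left it, along the tool's axes as they then stand; what a row does not reach is not made up. A row lasts 1/8 s, in which the tool goes at most 62.5 mm and 10.7 degrees, less where a joint would pass 70% of its speed; a pose out of reach is approached as far as the arm can. A call is refused whole if a number of a shift passes 0.0625 or a number of a turn 10.7, either way. A call with a gripper value outside its range is refused whole. The fingers move at their own pace and stop on an object; FORCE is the grip in N (left out, the last holds). Time passes only in rows, so rows that do not move let the fingers close. It gives the time, the measured TCP pose, the force, the opening and the grip force at its end, in the units of the state.
- ctrl.get_state(): the state, without advancing time (a new reading comes with each control period).
- ctrl.get_image(name): name is "scene" or "top" or "wrist"; returns (picture, depth): 384x512x3 uint8, blue, green, red; 384x512 float32, m along the optical axis (not along the pixel's ray), 0 where there is no reading.
- ctrl.camera_info(name): a dict with "intrinsics" (3x3 intrinsics, pixels), "R" (3x3) and "t" (3): a world point X has camera coordinates R X + t. Camera axes: x right, y down, z forward; pixel columns grow to the right and rows downward; lengths in m; the calibration is good to about 2 mm. A picture is of the moment at which its call begins: read the wrist's pose just before it. camera_info takes no time and is no camera call; for the wrist camera it gives the pose at the moment of the call.
- ctrl.close_job(): hands the job in; it is judged then, once.
The state is a dict: "time": time; "joint_positions": joint angles; "qd": joint speeds; "joint_torque": joint torques, N m; "position": TCP position; "tool_rot": TCP orientation; "ft_force": force on the tool from outside, world axes, zero at the start; "torque": the same for the moment, N m; "grip_width": opening from 0.0 (shut) to 1.0 (fully open); "grip_force": force on a finger pad.
Only numpy, scipy, OpenCV 4.12 (cv2) and the standard library are available. Lean on these libraries where they do the work, as an engineer would, in place of code of your own. Each camera call takes 0.05 s, during which the arm holds its last target. There are 200 camera calls.

### The job

Get the battery pack ready for the hoist: fold its load ring up until it stands, then clip the big snap hook onto it by pressing the hook's sprung gate against one of the ring's two legs and letting it snap shut behind it. Before letting go, draw the hook back so that the ring's leg sits right home in the crown of the hook and keep a gentle tug of about 10 N on it for a second, never straining it beyond 20 N, to be sure it has caught; then let go, leaving the ring up with the hook resting on it and on the pack, and disturb nothing else on the bench.

Things in the scene. Friction and masses are not known exactly. Their poses are not given: they have to be found in the camera images.
- battery_pack: Battery pack fixed to the bench: finned aluminium housing, flat black lid, 200 (its x) x 260 (y) x 85 mm high. Origin under its centre, z up. Load-ring base mid-lid: steel plate 44 x 66 x 5 mm and a rounded saddle 22 (x) x 36 (y) mm, 23 mm above the lid. Sockets and a connector up to 11 mm high stand on the lid at x = 57 to 87, y = -43 to 76 mm.
- load_ring: Folding D-ring of 10 mm round steel bar. Origin on its pivot axis, 12 mm above the middle of the lid. Own frame, centreline in mm: pivot along y; straight legs at y = -28 and +28 from x = 0 to -32; then a half circle of radius 28 about (-32, 0), its top at x = -60. z is normal to the ring. 46 mm clear between the legs.
- ring_hinge (a joint): Angle of the load ring, rad: 0 folded flat towards the pack's -x side, 1.57 standing upright, 3.1 folded over to +x. Stiff pivot, stays where it is left; turning it takes 0.35 N m (6 N at the ring's top, 12 N square to a leg at 28 mm from the pivot).
- ring_top (a point): Centre of the bar at the top of the ring's arc, 60 mm from the pivot axis.
- ring_leg_right (a point): Centre of the bar of the leg on the pack's -y side, 28 mm from the pivot axis.
- ring_leg_left (a point): Centre of the bar of the leg on the pack's +y side, 28 mm from the pivot axis.
- snap_hook: The big steel snap hook: 155 mm long, 50 wide, 12 thick, about 0.32 kg, lying flat on the bench. Origin under the middle of its flat shank (40 long along x, 16 wide, 12 high), the place to grip; z up. At -x a round eye, 41 mm across, to x = -58. At +x the hook of 11 mm bar: spine along y = +19.5, half-round crown about (72, 0) mm, outermost at x = 97, nose on the -y side.
- gate_hinge (a joint): Angle of the hook's sprung gate, rad: 0 shut, 1.15 at its stop. An 8 mm bar closing the mouth on the hook's -y side from its hinge at (34, -19.5) mm to the nose, whose tip is at x = 64.5; swings inwards, to +y. At x = 55 it takes about 2.5 N to start, 6 N wide open.
- hook_seat (a point): Where the centre of a 10 mm bar lies when home in the crown: (81, 0, 6) mm of the hook. The window inside is 28 mm wide (y = -14 to 14) and ends at x = 86. On its way from the mouth along +x a bar leaves the gate's tip at about x = 70 and the gate snaps shut behind it.
- hook_mouth (a point): On the outside of the shut gate, where a bar should press: (55, -23.5, 6) mm of the hook. A 10 mm bar pressed in here, at x = 51 to 59, is past the nose once its centre is at y = -7 to +2 mm; nearer the hinge the gate reaches its stop first.
- bow_shackle: bow shackle, steel, about 70 x 52 mm, lying flat (bystander)
- oval_link: oval aluminium link without a gate, of 6 mm bar, 56 x 32 mm, lying flat (bystander)
- screwdriver: screwdriver lying on the bench (bystander)
- motor_cover: round ribbed motor cover, 156 mm across, 24 mm high (bystander)
- tape_roll: roll of tape lying flat, 64 mm across, 20 mm high (bystander)
- parts_bin: open small-parts bin, 150 x 100 x 70 mm (bystander)
- wrench: open-ended wrench lying on the bench (bystander)
There are look-alikes about, which are no part of the job. There is more than one size of the snap_hook; the job needs the largest.

How it is judged:
By the outcome, as a careful person would: the job done as asked, in the order asked, and still so for the second after the job is handed in, with the robot touching nothing.
It also fails if it takes over 72 s, if anything falls off the work surface, if the arm or the gripper's body presses on something with over 40 N, if the wrist force passes 120 N, or if a joint passes its speed limit or range.

## Working session

There is one attempt and no reset: what is moved stays moved. The work goes in short steps, Python scripts to look and compute and a shell command to move; the robot and the scene stay as the last step left them, time stands still between calls to the robot, and variables do not carry over. Pictures are saved under pics/ and viewed, at most 10 in all, crops included, and the job is handed in when it is done.

```bash
mkdir -p pics; ls
python3 - <<'E'
from bench import ctrl
import cv2,numpy as np
s=ctrl.get_state(); print(s)
for n in("scene","top"):
    im,d=ctrl.get_image(n); cv2.imwrite(f"pics/{n}0.png",im); np.savez(f"{n}0.npz",im=im,d=d,**{k:np.array(v) for k,v in ctrl.camera_info(n).items()})
    ci=ctrl.camera_info(n); print(n,ci)
E
```

```text
pics
{'time': 0.0, 'joint_positions': array([ 1.2431289 ,  0.32179644, -0.07012741,  1.45162442,  0.02258201,
        1.3707854 , -0.05690707]), 'qd': array([-0.00092447, -0.00034477,  0.0014442 ,  0.00046622,  0.00080986,
        0.00128607, -0.00094868]), 'joint_torque': array([-1.53342253e-04, -4.91274619e+01, -4.03958475e-01, -3.12529314e+01,
       -6.37789420e-02,  4.36821766e-02,  1.80785332e-04]), 'position': array([ 0.21765758, -0.61191532,  0.22150447]), 'tool_rot': array([-3.09405769e+00, -5.34025824e-01,  5.87062827e-04]), 'ft_force': array([-0.56887965, -0.60487208, -1.43902377]), 'torque': array([ 0.0043577 ,  0.02694395, -0.00882257]), 'grip_force': 0.0, 'grip_width': 1.0042019026988693}
scene {'intrinsics': array([[481.32606169,   0.        , 252.61723598],
       [  0.        , 481.32606169, 186.33153353],
       [  0.        ,   0.        ,   1.        ]]), 'R': array([[ 0.81128974,  0.58450526,  0.01275019],
       [ 0.46651846, -0.63407242, -0.61669498],
       [-0.35237691,  0.50626651, -0.78709894]]), 't': array([-0.40911046, -0.19160122,  1.64399775])}
top {'intrinsics': array([[449.48846993,   0.        , 247.67327825],
       [  0.        , 449.48846993, 187.81999483],
       [  0.        ,   0.        ,   1.        ]]), 'R': array([[-0.0150883 , -0.99979522,  0.01348534],
       [-0.98315842,  0.01237786, -0.18233573],
       [ 0.18213147, -0.01600936, -0.98314385]]), 't': array([-0.01954432,  0.51482608,  1.33831613])}
```

View pics/scene0.png

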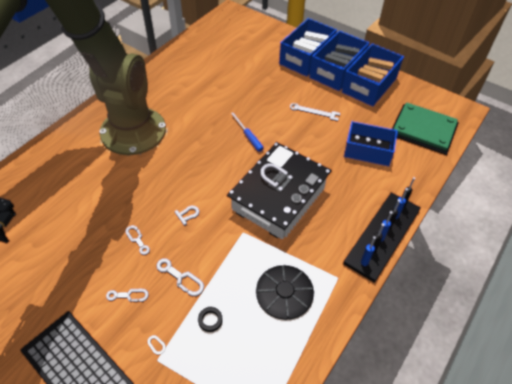

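View pics/top0.png

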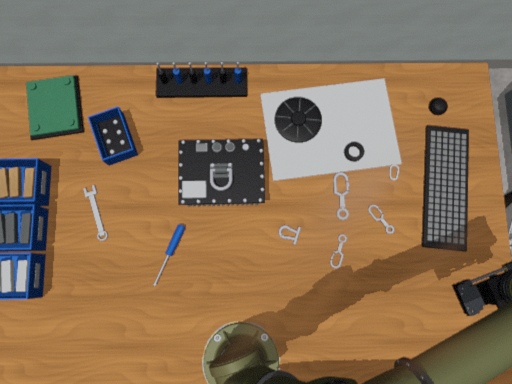

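The top view shows the pack at about (222,172) with the ring folded down-image (−x), its arc near (221,187). The large hook is at (342,195), with its eye at the bottom (342,214) and crown at the top (342,177). The smaller hooks are at (381,219) and (339,251).

```bash
cat > h.py <<'E'
import cv2,numpy as np
def load(n): return np.load(n+".npz")
def ray(c,uv,z):
    K,R,t=c["intrinsics"],c["R"],c["t"]; uv=np.atleast_2d(np.array(uv,float))
    d=(np.linalg.inv(K)@np.c_[uv,np.ones(len(uv))].T).T@R; o=-R.T@t
    return o+d*((z-o[2])/d[:,2])[:,None]
def proj(c,X):
    K,R,t=c["intrinsics"],c["R"],c["t"]; p=(np.atleast_2d(X)@R.T+t)@K.T; return p[:,:2]/p[:,2:]
E
python3 - <<'E'
from h import *
c=load("top0"); im=c["im"]
g=im.min(2)
# hook
x0,y0=326,168; sub=g[y0:224,x0:358]
m=(sub>140).astype(np.uint8); m=cv2.morphologyEx(m,cv2.MORPH_OPEN,np.ones((1,1)))
k,l,st,ce=cv2.connectedComponentsWithStats(m); print(st.tolist())
# paper removal handled visually
A=cv2.resize(im[160:230,310:370],None,fx=6,fy=6,interpolation=cv2.INTER_CUBIC)
B=cv2.resize(im[130:212,172:272],None,fx=5,fy=5,interpolation=cv2.INTER_CUBIC)
H=max(A.shape[0],B.shape[0]); pad=lambda a:cv2.copyMakeBorder(a,0,H-a.shape[0],0,0,cv2.BORDER_CONSTANT)
s=load("scene0")["im"]
out=np.hstack([pad(A),pad(B)]);out=cv2.resize(out,None,fx=.93,fy=.93); print(out.shape); out=out[:,:800];cv2.imwrite("pics/crop1.png",out)
# lid
dm=((g<75)&(im.max(2)<80)).astype(np.uint8); dm[:,:170]=0;dm[:,275:]=0;dm[:130]=0;dm[212:]=0
dm=cv2.morphologyEx(dm,cv2.MORPH_CLOSE,np.ones((25,25)))
cs,_=cv2.findContours(dm,cv2.RETR_EXTERNAL,cv2.CHAIN_APPROX_NONE); q=max(cs,key=cv2.contourArea)
print(cv2.boundingRect(q)); P=ray(c,q[:,0],0.085)[:,:2]; r=cv2.minAreaRect(P.astype(np.float32)); print("lid",r)
d=c["d"]; R,t,K=c["R"],c["t"],c["intrinsics"]
v,u=np.mgrid[0:384,0:512]; X=np.stack([(u-K[0,2])/K[0,0]*d,(v-K[1,2])/K[1,1]*d,d],-1); W=(X-t)@R
lid=(W[...,2]>.075)&(W[...,2]<.1)&(u>170)&(u<275)&(v>130)&(v<212)
r=cv2.minAreaRect(W[lid][:,:2].astype(np.float32)); print("liddepth",r, np.median(W[lid][:,2]))
hk=(W[...,2]>.005)&(u>326)&(u<358)&(v>165)&(v<226)
print(hk.sum(), W[hk].mean(0) if hk.any() else 0, cv2.minAreaRect(W[hk][:,:2].astype(np.float32)) if hk.sum()>5 else 0, np.median(W[hk][:,2]))
E
```

```text
[[0, 2, 32, 54, 1374], [0, 0, 32, 52, 418]]
(391, 800, 3)
(179, 139, 86, 66)
lid ((0.5595723390579224, 0.05234179645776749), (0.1995457112789154, 0.2561618983745575), 0.48945003747940063)
liddepth ((0.5629596710205078, 0.05461857467889786), (0.20144276320934296, 0.25996100902557373), 0.44091296195983887) 0.08478743739958723
408 [ 0.49625689 -0.32020262  0.02338688] ((0.3920009732246399, -0.22783666849136353), (0.16939093172550201, 0.4881925582885742), 49.315834045410156) 0.009463977631341849
```

View pics/crop1.png

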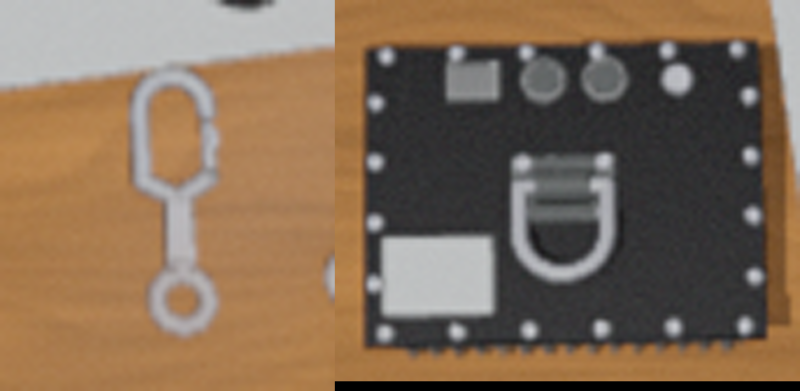

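The crop shows the hook's eye at crop (184,300), its crown at (172,66), and its gate on the right, which is the −y side. So the hook's +x points roughly along world +x. The ring lies flat towards −x, with its pivot near (562,165) in the crop. I'll move over the pack first.

```bash
python3 -m handwheel '[[0.087,0.041,-0.044,-0.0025,0,0,0],[0.087,0.041,-0.044,-0.0025,0,0,0],[0.087,0.041,-0.044,-0.0025,0,0,0],[0.087,0.041,-0.044,-0.0025,0,0,0],[0.087,0.041,-0.044,-0.0025,0,0,0],[0.087,0.041,-0.044,-0.0025,0,0,0],[0.087,0.041,-0.044,-0.0025,0,0,0],[0.087,0.041,-0.044,-0.0025,0,0,0],[0.087,0.041,-0.044,-0.0025,0,0,0],[0.087,0.041,-0.044,-0.0025,0,0,0],[0.087,0.041,-0.044,-0.0025,0,0,0]]'
python3 -m handwheel '[[0.087,0,0,0,0,0,-10],[0.087,0,0,0,0,0,-10],[0.087,0,0,0,0,0,-10],[0.087,0,0,0,0,0,-10],[0.087,0,0,0,0,0,-10],[0.087,0,0,0,0,0,-10],[0.087,0,0,0,0,0,-10]]'
cat >> h.py <<'E'
from scipy.spatial.transform import Rotation as Ro
def delta(pos,xdir):
    """tool-frame shift and turn (deg) to TCP pos, tool down, tool x at world angle xdir deg"""
    from bench import ctrl
    s=ctrl.get_state(); R=Ro.from_rotvec(s["tool_rot"])
    a=np.radians(xdir); T=Ro.from_matrix(np.array([[np.cos(a),np.sin(a),0],[np.sin(a),-np.cos(a),0],[0,0,-1]]).T)
    x=R.as_matrix()[:,0]
    print("at",s["position"].round(4),"yaw",np.degrees(np.arctan2(x[1],x[0])).round(2),"shift",R.inv().apply(np.array(pos)-s["position"]).round(4),"turn",np.degrees((R.inv()*T).as_rotvec()).round(2),"F",s["ft_force"].round(2),"t",s["time"])
def snap(n,f):
    from bench import ctrl
    ci=ctrl.camera_info(n); im,d=ctrl.get_image(n)
    np.savez(f+".npz",im=im,d=d,**{k:np.array(v) for k,v in ci.items()}); cv2.imwrite(f"pics/{f}.png",im)
E
python3 - <<'E'
from h import *
delta([0.5015,0.053,0.15],90)
snap("wrist","w1"); snap("top","t1")
c=load("top0")
e=[310+184/5.58,160+300/5.58];k=[310+172/5.58,160+66/5.58]
E,=ray(c,e,.006);K,=ray(c,k,.008); v=(K-E)[:2]; print(E,K,"len",np.linalg.norm(v),"ang",np.degrees(np.arctan2(v[1],v[0])),"origin",E[:2]+v/np.linalg.norm(v)*.0375)
# ring in top0: arc outer bottom and pivot
p=lambda x,y:[172+(x-335)/4.65,130+y/4.65]
print("ring",ray(c,[p(563,282),p(512,200),p(615,200)],.097))
E
```

```text
time: 1.48
position: [0.4808, -0.0036, 0.25]
tool_rot: [3.095, 0.534, 0.0]
ft_force: [1.4, 0.1, -0.4]
grip_width: 0.998
grip_force: 0.0
time: 2.35
position: [0.4802, -0.0053, 0.2497]
tool_rot: [-2.223, -2.219, 0.001]
ft_force: [0.5, -0.3, -0.3]
grip_width: 1.005
grip_force: 0.0
at [ 0.4802 -0.0053  0.2497] yaw 89.92 shift [0.0583 0.0213 0.0996] turn [-0.04  0.01 -0.08] F [ 0.49 -0.28 -0.3 ] t 2.35
[ 0.43523952 -0.32651512  0.006     ] [ 0.57014466 -0.32642867  0.008     ] len 0.13490517360965712 ang 0.03671430642880219 origin [ 0.47273951 -0.32649109]
ring [[0.49780574 0.05325611 0.097     ]
 [0.5517093  0.08574748 0.097     ]
 [0.55090761 0.01964136 0.097     ]]
```

View pics/w1.png

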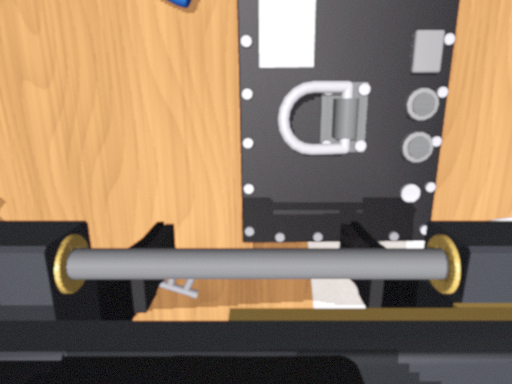

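The wrist view shows the flat ring: arc outer edge at (279,118), inner edge near (290,118), legs at rows about 88 and 149. The image's +x is world +x and up is +y.

Run:
```python
from h import *
c=load("w1"); im=c["im"]
g=im.min(2); m=(g[75:162,270:352]>110).astype(np.uint8)
col=g[118,270:300]; print(col)
v=g[75:165,318]; print(v)
P=ray(c,[[279,118],[290,118],[318,88],[318,149]],.097); print(P)
# lid outline: left edge
delta([P[:2,0].mean(),P[2:,1].mean(),.14],90)
```

```text
[103 100 102 102  98  98 103 132 180 211 229 243 255 255 253 242 230 213
 180 127  73  55  64  78  94  95  97 100  95  99]
[100  96 101  98 105 142 192 219 233 240 245 243 239 234 226 209 182 137
  86  54  52  67  83  95  97  96  95  95  94  95  97  94  94  98  92  93
  96  96  93  92  91  90  91  92  95  92  94  94  93  91  89  92  90  91
  89  92  92  89  93  90  89  95  88  92  92  93  88  97 134 184 215 233
 241 244 244 241 234 221 195 150  96  81  82  89  84  88  90  88  83  89]
[[0.5013196  0.05260208 0.097     ]
 [0.51158752 0.0525829  0.097     ]
 [0.53652931 0.07925757 0.097     ]
 [0.53901676 0.02363576 0.097     ]]
at [ 0.4802 -0.0052  0.2497] yaw 89.61 shift [0.0569 0.026  0.1096] turn [-0.05  0.   -0.39] F [-0.28  0.91  0.38] t 2.45
```

```bash
python3 -m handwheel '[[0.03,0.029,0.0122,0.01,0,0,0],[0.03,0.029,0.0122,0.03,0,0,0],[0.03,0,0,0.04,0,0,0],[0.03,0,0,0.03,0,0,0],[0.03,0,0,0,0,0,0],[0.03,0,0,0,0,0,0]]' 25
python3 - <<'E'
from h import *
delta([.5045,.0525,.089],90); snap("wrist","w2")
E
```

```text
time: 3.2
position: [0.5061, 0.0527, 0.1412]
tool_rot: [2.231, 2.211, 0.002]
ft_force: [0.7, 0.3, 0.4]
grip_width: 0.409
grip_force: 0.0
at [0.5061 0.0527 0.1412] yaw 89.49 shift [-0.0002 -0.0017  0.0522] turn [ 0.08 -0.01 -0.51] F [0.72 0.33 0.43] t 3.2
```

View pics/w2.png

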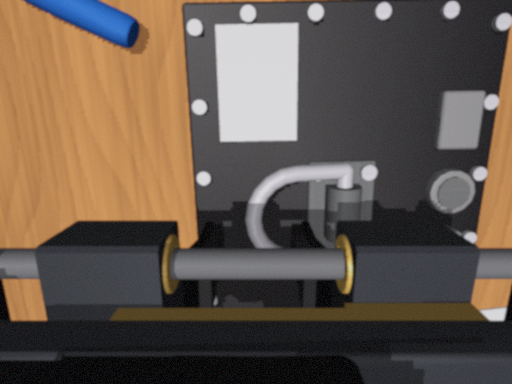

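The fingers, at columns 210 and 310, straddle the arc bar at about column 255. I'll descend and grip it.

```bash
python3 -m handwheel '[[0.03,0,-0.001,0.026,0,0,0],[0.03,0,0,0.026,0,0,0],[0.03,0,0,0,0,0,0]]' 25; python3 -m handwheel '[[0,0,0,0,0,0,0],[0,0,0,0,0,0,0],[0,0,0,0,0,0,0],[0,0,0,0,0,0,0]]' 25; python3 -c "
from h import *
delta([.5045,.0525,.089],90)
for a in range(0,91,10): print(a,(60*(1-np.cos(np.radians(a)))).round(1),(60*np.sin(np.radians(a))).round(1))"
```

```text
time: 3.62
position: [0.5038, 0.0523, 0.0878]
tool_rot: [-2.23, -2.212, 0.002]
ft_force: [-0.3, -0.9, -0.1]
grip_width: 0.343
grip_force: 0.0
time: 4.12
position: [0.5045, 0.0526, 0.0888]
tool_rot: [2.229, 2.213, -0.0]
ft_force: [-2.6, -0.1, 4.7]
grip_width: 0.119
grip_force: 23.6
at [0.5045 0.0526 0.0888] yaw 89.6 shift [-0.0001 -0.     -0.0002] turn [ 0.03  0.04 -0.4 ] F [-2.61 -0.15  4.69] t 4.125
0 0.0 0.0
10 0.9 10.4
20 3.6 20.5
30 8.0 30.0
40 14.0 38.6
50 21.4 46.0
60 30.0 52.0
70 39.5 56.4
80 49.6 59.1
90 60.0 60.0
```

```bash
python3 -m handwheel '[[0,0,0.0002,-0.0052,0,0,0],[0,0,0.0007,-0.0052,0,0,0],[0,0,0.0011,-0.0051,0,0,0],[0,0,0.0016,-0.005,0,0,0],[0,0,0.002,-0.0048,0,0,0],[0,0,0.0024,-0.0047,0,0,0],[0,0,0.0028,-0.0044,0,0,0],[0,0,0.0032,-0.0042,0,0,0]]' 25; python3 -m handwheel '[[0,0,0.0074,-0.0074,0,0,0],[0,0,0.0086,-0.006,0,0,0],[0,0,0,0,0,0,0]]'
```

```text
time: 5.12
position: [0.5207, 0.0528, 0.1241]
tool_rot: [2.228, 2.212, 0.009]
ft_force: [15.6, 2.2, -28.3]
grip_width: 0.11
grip_force: 25.4
time: 5.5
position: [0.5345, 0.0528, 0.136]
tool_rot: [-2.227, -2.212, -0.003]
ft_force: [10.3, 2.2, -26.4]
grip_width: 0.105
grip_force: 25.1
```

```bash
python3 -m handwheel '[[0,0,0.005,0.001,0,0,0],[0,0,0.005,-0.001,0,0,0],[0,0,0.005,-0.001,0,0,0],[0,0,0.005,-0.001,0,0,0],[0,0,0.005,0.0,0,0,0],[0,0,0.004,0.0,0,0,0],[0,0,0,0,0,0,0]]'
python3 - <<'E'
from h import *
snap("top","t2");snap("scene","s2")
a=load("top"+"0")["im"]
c=load("t2");s=load("s2")
u=proj(c,[.562,.053,.13])[0].astype(int);w=proj(s,[.562,.053,.13])[0].astype(int)
f=lambda i,p:cv2.resize(i[p[1]-32:p[1]+32,p[0]-32:p[0]+32],(400,400),interpolation=cv2.INTER_CUBIC)
print(u,w);cv2.imwrite("pics/crop2.png",np.hstack([f(c["im"],u),f(s["im"],w)]))
E
```

```text
time: 6.38
position: [0.5612, 0.0529, 0.143]
tool_rot: [-2.226, -2.212, 0.006]
ft_force: [-7.8, 1.6, 5.7]
grip_width: 0.107
grip_force: 25.0
[220 167] [280 171]
```

View pics/crop2.png

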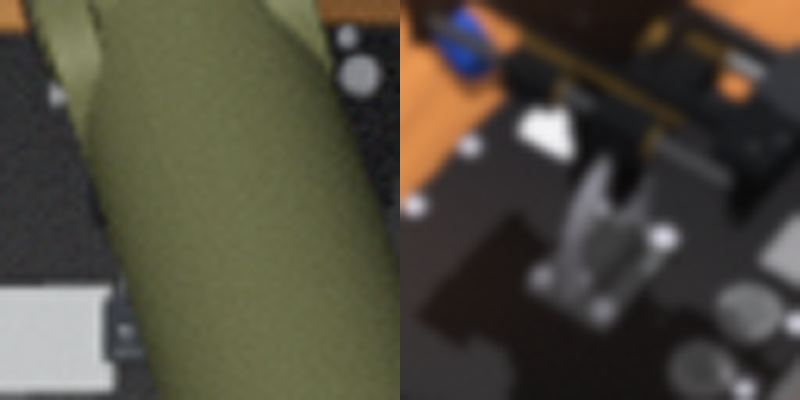

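The scene crop shows the ring gripped at its top and standing nearly vertical. I'll nudge it slightly further, release, back off and measure.

```bash
python3 -m handwheel '[[0,0,0.0015,0,0,0,0],[0,0,0,0,0,0,0],[0.04,0,0,0,0,0,0],[0.04,0,0,0,0,0,0],[0.04,0,0,-0.05,0,0,0],[0.04,-0.04,0,-0.045,0,0,0],[0.04,-0.06,-0.01,0,0,0,0],[0.04,-0.06,-0.01,0,0,0,0],[0.04,-0.06,-0.01,0,0,0,0],[0.04,-0.03,0,0,0,0,0],[0.04,0,0,0,0,0,0]]'
python3 - <<'E'
from h import *
snap("top","t3");snap("scene","s3");snap("wrist","w3")
delta([.4727,-.3265,.15],0)
c=load("t3");s=load("s3")
u=proj(c,[.562,.053,.13])[0].astype(int);w=proj(s,[.562,.053,.13])[0].astype(int)
f=lambda i,p:cv2.resize(i[p[1]-32:p[1]+32,p[0]-32:p[0]+32],(400,400),interpolation=cv2.INTER_CUBIC)
print(u,w);cv2.imwrite("pics/crop3.png",np.hstack([f(c["im"],u),f(s["im"],w)]))
E
```

```text
time: 7.85
position: [0.5325, -0.2017, 0.2371]
tool_rot: [2.236, 2.205, -0.001]
ft_force: [-0.1, 0.4, 0.6]
grip_width: 0.461
grip_force: 0.0
at [ 0.5337 -0.196   0.2374] yaw 89.7 shift [-0.1309 -0.0603  0.0873] turn [ 1.00e-02 -6.00e-02  8.97e+01] F [0.17 0.72 0.4 ] t 8.0
[220 167] [280 171]
```

View pics/crop3.png

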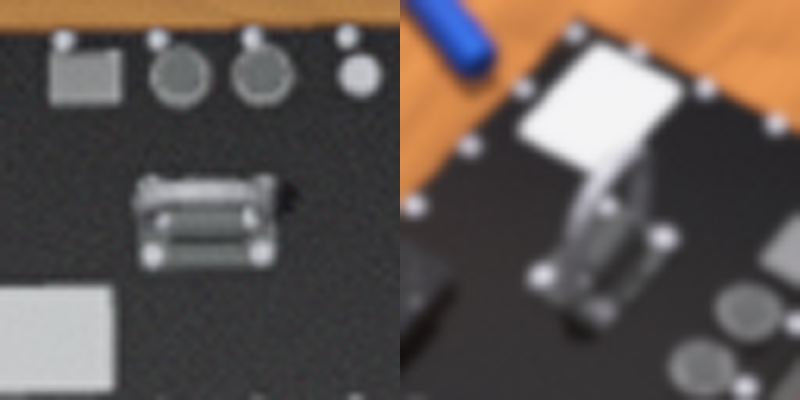

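The ring stands: top bar at about (205,190) in the top crop and (225,145) in the scene crop. The plate's screws are at (152,255), (262,255), (150,183) and (265,183). Next I'll work out the ring angle and the move to the hook.

Run:
```python
from h import *
c=load("t3");s=load("s3")
p=lambda x,y:[188+x/6.25-.42,135+y/6.25-.42]
print("top bar",ray(c,[p(205,188),p(145,195),p(265,195)],.159))
print("screws",ray(c,[p(152,255),p(262,255),p(150,183),p(265,183)],.091), ray(c,[p(152,255),p(262,255),p(150,183),p(265,183)],.091).mean(0))
# scene: plate screws
q=lambda x,y:[248+(x-400)/6.25-.42,139+y/6.25-.42]
S=ray(s,[q(543,277),q(604,312),q(662,238),q(605,206)],.091);print(S,S.mean(0))
print("scene top",ray(s,[q(632,143)],.160))
for n in("t3","s3"):
    c=load(n);d=c["d"];R,t,K=c["R"],c["t"],c["intrinsics"]
    v,u=np.mgrid[0:384,0:512]; X=np.stack([(u-K[0,2])/K[0,0]*d,(v-K[1,2])/K[1,1]*d,d],-1); W=(X-t)@R
    m=(abs(W[...,0]-.56)<.03)&(abs(W[...,1]-.053)<.045)
    for lo,hi in((.088,.1),(.115,.135),(.135,.15),(.15,.17)):
        k=m&(W[...,2]>lo)&(W[...,2]<hi)
        if k.any(): print(n,lo,k.sum(),np.median(W[k],0).round(4),W[k].min(0).round(4),W[k].max(0).round(4))
    k=(W[...,2]>.078)&(W[...,2]<.09)&(abs(W[...,0]-.56)<.15)&(abs(W[...,1]-.053)<.16)
    print(n,"lid",cv2.minAreaRect(W[k][:,:2].astype(np.float32)))
```

```text
top bar [[0.56207994 0.0520669  0.159     ]
 [0.55912297 0.07945019 0.159     ]
 [0.55847139 0.02469388 0.159     ]]
screws [[0.54570044 0.08066473 0.091     ]
 [0.54505725 0.02795245 0.091     ]
 [0.58117423 0.0816062  0.091     ]
 [0.58051867 0.0262332  0.091     ]] [0.56311265 0.05411415 0.091     ]
[[0.54683279 0.02731854 0.091     ]
 [0.58103051 0.0269969  0.091     ]
 [0.57854016 0.0796239  0.091     ]
 [0.54618168 0.08001285 0.091     ]] [0.56314628 0.05348805 0.091     ]
scene top [[0.56422667 0.06763943 0.16      ]]
t3 0.088 143 [0.5503 0.0505 0.0916] [0.5313 0.008  0.088 ] [0.5899 0.0955 0.0995]
t3 0.115 13 [0.5595 0.078  0.1268] [0.5579 0.0224 0.1151] [0.5647 0.0866 0.1347]
t3 0.135 20 [0.5601 0.0336 0.1436] [0.5572 0.0223 0.1352] [0.5678 0.0833 0.1495]
t3 0.15 54 [0.5615 0.0532 0.1569] [0.5574 0.0305 0.1507] [0.5677 0.0793 0.1659]
t3 lid ((0.5627962946891785, 0.054337114095687866), (0.20135058462619781, 0.2593362033367157), 0.5313196182250977)
s3 0.088 149 [0.573  0.0382 0.0911] [0.5348 0.0082 0.088 ] [0.5896 0.0968 0.0999]
s3 0.115 27 [0.5656 0.0218 0.1265] [0.5606 0.0172 0.1154] [0.5694 0.0803 0.1337]
s3 0.135 27 [0.5662 0.028  0.1432] [0.5592 0.0178 0.1356] [0.569  0.0783 0.1487]
s3 0.15 48 [0.5645 0.0477 0.1563] [0.5583 0.0219 0.1506] [0.5686 0.0734 0.1629]
s3 lid ((0.5638265609741211, 0.05196857452392578), (0.2020082026720047, 0.26478880643844604), 0.3084719181060791)
```

```bash
python3 -m handwheel '[[0.04,0,0,0,0,0,10],[0.04,0,0,0,0,0,10],[0.04,0,0,0,0,0,10],[0.04,0,0,0,0,0,10],[0.04,0,0,0,0,0,10],[0.04,0,0,0,0,0,10],[0.04,0,0,0,0,0,10],[0.04,0,0,0,0,0,10],[0.04,0,0,0,0,0,9.7]]'; python3 -m handwheel '[[0.04,-0.045,0.043,0.005,0,0,0],[0.04,-0.045,0.043,0.005,0,0,0],[0.04,-0.045,0.043,0,0,0,0],[0.04,0,0,0,0,0,0],[0.04,0,0,0,0,0,0]]'
python3 - <<'E'
from h import *
snap("wrist","w4")
delta([.4727,-.3265,.05],0)
E
```

```text
time: 9.12
position: [0.5337, -0.1953, 0.2374]
tool_rot: [-3.141, 0.006, -0.001]
ft_force: [0.5, -0.6, -0.3]
grip_width: 0.456
grip_force: 0.0
time: 9.75
position: [0.3992, -0.3247, 0.2274]
tool_rot: [-3.142, -0.001, -0.002]
ft_force: [0.7, -0.7, 0.7]
grip_width: 0.463
grip_force: 0.0
at [ 0.3996 -0.3242  0.2273] yaw 0.11 shift [0.0729 0.0025 0.1774] turn [-0.01 -0.06  0.11] F [ 0.29  0.41 -0.35] t 9.8
```

View pics/w4.png

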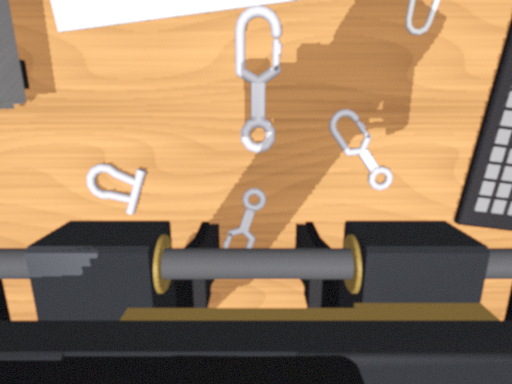

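The big hook is fully in view: eye centre about (258,135), shank about (258,100), crown top about (259,7), gate on the right at column 278.

Run:
```python
from h import *
c=load("w4"); im=c["im"].astype(int)
sat=im.max(2)-im.min(2); m=(sat<60)&(im.min(2)>90)
for r in (20,40,60,85,90,95,100,105,110,128,135,142): 
    k=np.where(m[r,225:295])[0]+225; print(r,k.min() if len(k) else 0,k.max() if len(k) else 0, k.mean().round(1) if len(k) else 0)
for cc in(257,258,259): k=np.where(m[0:160,cc])[0]; print(cc,k.min(),k.max(),np.where(np.diff(k)>1)[0],k[np.where(np.diff(k)>1)[0]])
P=ray(c,[[258,135],[258,100],[259,7],[238,50],[278,50],[258,151],[258,75]],.008); print(P)
```

```text
20 237 279 258.0
40 235 279 254.5
60 235 279 254.9
85 250 265 257.5
90 250 265 257.5
95 250 265 257.5
100 250 265 257.5
105 250 265 257.5
110 250 265 257.5
128 241 274 257.5
135 241 274 257.9
142 242 273 257.5
257 0 153 [16 68] [ 16 126]
258 0 153 [16 68] [ 16 126]
259 0 152 [16 70] [ 16 127]
[[ 0.43791186 -0.32675941  0.008     ]
 [ 0.47653307 -0.32672665  0.008     ]
 [ 0.57018122 -0.32769325  0.008     ]
 [ 0.52840523 -0.30512857  0.008     ]
 [ 0.52840553 -0.34823582  0.008     ]
 [ 0.41957418 -0.32677496  0.008     ]
 [ 0.50293378 -0.32670426  0.008     ]]
```

```bash
python3 -m handwheel '[[0.04,0.0375,0.0012,0.05,0,0,0],[0.04,0.0375,0.0012,0.05,0,0,0],[0.04,0,0,0.06,0,0,0],[0.04,0,0,0.035,0,0,0],[0.04,0,0,0.02,0,0,0],[0.04,0,0,0.008,0,0,0],[0.04,0,0,0,0,0,0]]'; python3 -c "
from h import *
delta([.4745,-.3265,.0035],0)"
```

```text
time: 10.68
position: [0.4737, -0.3289, 0.0049]
tool_rot: [3.141, -0.002, 0.002]
ft_force: [0.0, -0.3, 1.0]
grip_width: 0.462
grip_force: 0.0
at [ 0.4737 -0.3289  0.0049] yaw -0.07 shift [ 0.0008 -0.0024  0.0014] turn [ 0.04 -0.07 -0.07] F [ 0.02 -0.27  0.97] t 10.675
```

```bash
python3 -m handwheel '[[0.04,0,-0.002,0.001,0,0,0],[0,0,0,0,0,0,0],[0,0,0,0,0,0,0],[0,0,0,0,0,0,0],[0,0,0,0,0,0,0],[0,0,0,-0.01,0,0,0],[0,0,0,-0.03,0,0,0],[0,0,0,-0.055,0,0,0],[0,0,0,-0.055,0,0,0],[0,0,0,-0.055,0,0,0],[0,0,0,0,0,0,0]]' 50
python3 - <<'E'
from h import *
snap("scene","s4"); snap("wrist","w5")
delta([.508,.150,.21],0)
s=load("s4");w=proj(s,[.50,-.3265,.2])[0].astype(int);print(w)
a=s["im"][max(0,w[1]-70):w[1]+60,w[0]-60:w[0]+70]; cv2.imwrite("pics/crop4.png",np.hstack([cv2.resize(a,(390,390)),cv2.resize(load("w5")["im"],(400,390))]))
E
```

```text
time: 12.05
position: [0.4753, -0.3285, 0.2136]
tool_rot: [3.135, -0.003, 0.012]
ft_force: [1.5, 0.6, -4.6]
grip_width: 0.175
grip_force: 49.9
at [ 0.4722 -0.3268  0.2077] yaw -0.12 shift [ 0.0348 -0.4769 -0.0023] turn [ 0.    0.05 -0.12] F [-0.3  -0.88 -4.75] t 12.15
[172 239]
```

View pics/crop4.png

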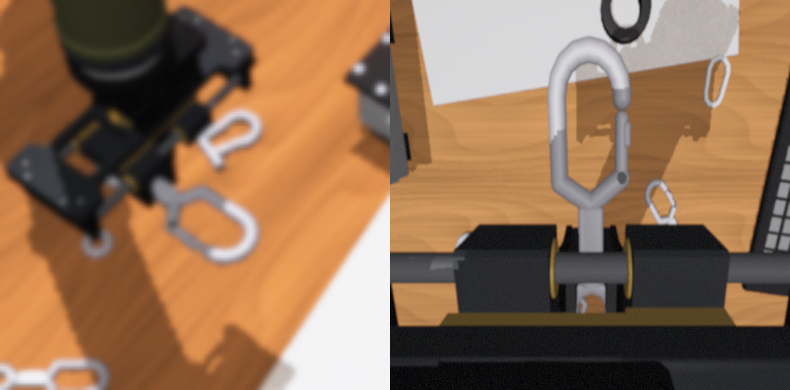

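The hook is held level by its shank, pointing straight ahead with its gate on the right (−y). I'll measure the hook in the hand numerically and carry it over.

```bash
python3 - <<'E'
from h import *
c=load("w5");d=c["d"];R,t,K=c["R"],c["t"],c["intrinsics"]
v,u=np.mgrid[0:384,0:512]; X=np.stack([(u-K[0,2])/K[0,0]*d,(v-K[1,2])/K[1,1]*d,d],-1); W=(X-t)@R
k=(d>0)&(W[...,2]>.15)&(v<210)&(W[...,0]>.5)
print(k.sum(),W[k].min(0),W[k].max(0))
for lo in np.arange(.5,.58,.01):
    q=k&(abs(W[...,0]-lo-.005)<.005); 
    if q.any(): print(lo.round(3),np.median(W[q],0).round(4),W[q][:,1].min().round(4),W[q][:,1].max().round(4),W[q][:,2].min().round(4),W[q][:,2].max().round(4))
E
python3 -m handwheel '[[0,0.0043,-0.05,0,0,0,0],[0,0.0043,-0.06,0,0,0,0],[0,0.0043,-0.06,0,0,0,0],[0,0.0043,-0.06,0,0,0,0],[0,0.0043,-0.06,0,0,0,0],[0,0.0043,-0.06,0,0,0,0],[0,0.0043,-0.06,0,0,0,0],[0,0.0043,-0.047,0,0,0,0],[0,0,-0.02,0,0,0,0],[0,0,0,0,0,0,0],[0,0,0,0,0,0,0]]'
```

```text
8431 [ 0.50000335 -0.35250448  0.2100178 ] [ 0.57360427 -0.30244841  0.22059968]
0.5 [ 0.5051 -0.3266  0.2168] -0.3522 -0.3028 0.2106 0.2206
0.51 [ 0.5144 -0.3136  0.2161] -0.3522 -0.3028 0.2111 0.2198
0.52 [ 0.5252 -0.3127  0.216 ] -0.3525 -0.3027 0.211 0.2185
0.53 [ 0.5349 -0.3128  0.216 ] -0.3524 -0.3027 0.2112 0.2189
0.54 [ 0.5456 -0.3126  0.2162] -0.352 -0.3024 0.2112 0.2193
0.55 [ 0.5554 -0.3274  0.2163] -0.3519 -0.3031 0.2112 0.2189
0.56 [ 0.5646 -0.3275  0.2165] -0.3492 -0.3061 0.21 0.219
0.57 [ 0.5712 -0.3275  0.2154] -0.3386 -0.3159 0.2117 0.2178
time: 13.52
position: [0.5075, 0.1479, 0.2065]
tool_rot: [3.14, -0.006, -0.004]
ft_force: [-0.3, -0.2, -4.0]
grip_width: 0.174
grip_force: 49.9
```

```bash
python3 -m handwheel '[[0,-0.002,0,0.03,0,0,0],[0,0,0,0.03,0,0,0],[0,0,0,0.02,0,0,0],[0,0,0,0.011,0,0,0],[0,0,0,0,0,0,0],[0,0,0,0,0,0,0]]'
python3 - <<'E'
from h import *
snap("wrist","w6"); delta([.506,.11,.116],0)
c=load("w6");d=c["d"];R,t,K=c["R"],c["t"],c["intrinsics"]
v,u=np.mgrid[0:384,0:512]; X=np.stack([(u-K[0,2])/K[0,0]*d,(v-K[1,2])/K[1,1]*d,d],-1); W=(X-t)@R
hk=(d>0)&(W[...,2]>.108)&(W[...,2]<.14)&(W[...,0]>.535)&(W[...,1]>.11)&(W[...,1]<.19)
print("hook",hk.sum(),W[hk].min(0),np.median(W[hk],0),W[hk].max(0))
rg=(d>0)&(W[...,2]>.11)&(W[...,2]<.18)&(W[...,0]>.53)&(W[...,1]>-.02)&(W[...,1]<.1)
print("ring",rg.sum(),W[rg].min(0),np.median(W[rg],0),W[rg].max(0))
for lo in np.arange(.11,.165,.01):
    q=rg&(abs(W[...,2]-lo-.005)<.005)&(W[...,1]>.06); 
    if q.any(): print("leg",lo.round(3),np.median(W[q],0).round(4),W[q].min(0).round(4),W[q].max(0).round(4))
from bench import ctrl
S=load("s3")
snap("top","t6")
E
```

```text
time: 14.28
position: [0.5069, 0.1498, 0.1179]
tool_rot: [-3.142, 0.004, -0.002]
ft_force: [-0.8, 0.2, -3.6]
grip_width: 0.175
grip_force: 49.9
at [0.5069 0.15   0.118 ] yaw -0.14 shift [-0.0008  0.04    0.002 ] turn [-0.   -0.1  -0.14] F [ 0.77  0.56 -3.29] t 14.325
hook 8248 [0.53500093 0.12460091 0.11811804] [0.57494064 0.15210518 0.12398868] [0.60700133 0.17461929 0.12758447]
ring 3310 [0.55782269 0.02461134 0.11000235] [0.56349082 0.07327022 0.15148391] [0.56836926 0.08628526 0.16197413]
leg 0.11 [0.564 0.085 0.115] [0.5582 0.0804 0.11  ] [0.568  0.0863 0.12  ]
leg 0.12 [0.5638 0.0851 0.1255] [0.5584 0.0808 0.12  ] [0.5679 0.0862 0.13  ]
leg 0.13 [0.5635 0.0837 0.1358] [0.5581 0.079  0.13  ] [0.5679 0.086  0.14  ]
leg 0.14 [0.5634 0.0792 0.146 ] [0.5579 0.0709 0.14  ] [0.5678 0.0844 0.15  ]
leg 0.15 [0.5632 0.0687 0.1559] [0.5578 0.06   0.15  ] [0.5679 0.0787 0.16  ]
leg 0.16 [0.5629 0.0615 0.1605] [0.5596 0.06   0.16  ] [0.5661 0.0653 0.162 ]
```

```bash
python3 -m handwheel '[[0,-0.002,0.018,0,0,0,0],[0,0,0.018,0,0,0,0],[0,0,0.005,0,0,0,0],[0,0,0.005,0,0,0,0],[0,0,0,0,0,0,0]]';python3 -m handwheel '[[0,0,0.005,0,0,0,0],[0,0,0.005,0,0,0,0],[0,0,0.005,0,0,0,0],[0,0,0.0055,0,0,0,0],[0,0,0,0,0,0,0],[0,0,0,0,0,0,0]]'
python3 - <<'E'
from h import *
snap("wrist","w7"); delta([.506,.083,.116],0)
c=load("w7");d=c["d"];R,t,K=c["R"],c["t"],c["intrinsics"]
v,u=np.mgrid[0:384,0:512]; X=np.stack([(u-K[0,2])/K[0,0]*d,(v-K[1,2])/K[1,1]*d,d],-1); W=(X-t)@R
hk=(d>0)&(W[...,2]>.118)&(W[...,2]<.128)&(W[...,0]>.575)&(W[...,1]<.19)
print("hook",hk.sum(),W[hk].min(0),np.median(W[hk],0),W[hk].max(0))
rg=(d>0)&(W[...,2]>.135)&(W[...,2]<.18)&(W[...,0]>.53)&(W[...,1]>-.02)&(W[...,1]<.1)
print("ring",rg.sum(),W[rg].min(0),np.median(W[rg],0),W[rg].max(0))
E
```

```text
time: 15.0
position: [0.5041, 0.1053, 0.1174]
tool_rot: [-3.141, 0.001, -0.001]
ft_force: [0.5, 3.4, -2.8]
grip_width: 0.177
grip_force: 49.9
time: 15.75
position: [0.5025, 0.0832, 0.1164]
tool_rot: [3.141, -0.003, -0.005]
ft_force: [-4.4, 3.3, -3.3]
grip_width: 0.175
grip_force: 49.9
at [0.5025 0.0832 0.1165] yaw -0.11 shift [0.0035 0.0002 0.0004] turn [ 0.06  0.19 -0.11] F [-4.51  3.17 -1.86] t 15.8
hook 3694 [0.57500469 0.05933149 0.11801234] [0.59017147 0.08373619 0.12244815] [0.60251499 0.10843633 0.12527602]
ring 3890 [0.55781037 0.02258001 0.1350483 ] [0.56339968 0.05697091 0.157402  ] [0.56821201 0.08462635 0.16274871]
```

```bash
python3 -m handwheel '[[0,-0.003,0.001,0,0,0,0],[0,-0.004,0.0015,0,0,0,0],[0,-0.004,0,0,0,0,0],[0,-0.004,0,0,0,0,0],[0,-0.003,0,0,0,0,0],[0,0,0,0,0,0,0]]'
python3 - <<'E'
from h import *
snap("wrist","w8"); delta([.506,.083,.116],0)
c=load("w8");d=c["d"];R,t,K=c["R"],c["t"],c["intrinsics"]
v,u=np.mgrid[0:384,0:512]; X=np.stack([(u-K[0,2])/K[0,0]*d,(v-K[1,2])/K[1,1]*d,d],-1); W=(X-t)@R
hk=(d>0)&(W[...,2]>.118)&(W[...,2]<.128)&(W[...,0]>.57)&(W[...,1]<.19)
print("hook",hk.sum(),W[hk].min(0),np.median(W[hk],0),W[hk].max(0))
rg=(d>0)&(W[...,2]>.135)&(W[...,2]<.18)&(W[...,0]>.53)&(W[...,1]>-.02)&(W[...,1]<.1)
print("ring",rg.sum(),W[rg].min(0),np.median(W[rg],0),W[rg].max(0))
cv2.imwrite("pics/crop8.png",np.hstack([cv2.resize(c["im"],(500,375))[:300],cv2.resize(c["im"][60:240,160:340],(300,300))]))
E
```

```text
time: 16.55
position: [0.486, 0.0808, 0.1172]
tool_rot: [3.141, -0.004, 0.001]
ft_force: [-0.6, -0.3, -3.5]
grip_width: 0.179
grip_force: 49.9
at [0.4862 0.0809 0.1172] yaw -0.12 shift [ 0.0198 -0.0022  0.0012] turn [ 0.02 -0.04 -0.12] F [-0.28 -0.34 -2.91] t 16.6
hook 2335 [0.57000362 0.05863557 0.11803824] [0.57700879 0.08124971 0.12323874] [0.58631563 0.10371826 0.12598306]
ring 4251 [0.55781169 0.02152157 0.13500317] [0.56258083 0.05649901 0.15738883] [0.56799484 0.08456567 0.16282132]
```

View pics/crop8.png

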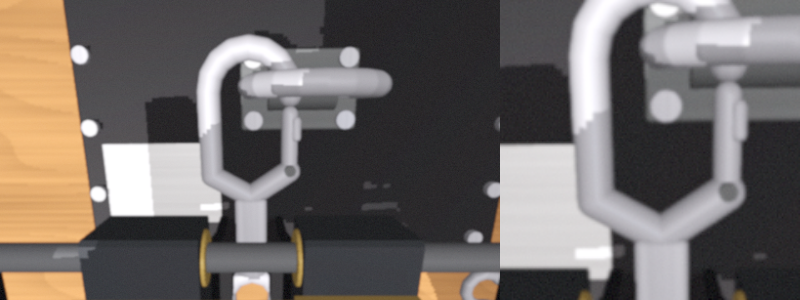

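The gate is shut straight again at about (290,135), and the leg is inside the window. It needs about 7 mm more to be home.

```bash
python3 -m handwheel '[[0,-0.003,0,0,0,0,0],[0,-0.002,0,0,0,0,0],[0,-0.0015,0,0,0,0,0],[0,0,0,0,0,0,0],[0,0,0,0,0,0,0]]'; python3 -m handwheel '[[0,-0.001,0,0,0,0,0],[0,0,0,0,0,0,0]]'
```

```text
time: 17.23
position: [0.4796, 0.0811, 0.1171]
tool_rot: [3.142, -0.003, 0.0]
ft_force: [-0.2, 0.4, -3.6]
grip_width: 0.174
grip_force: 49.9
time: 17.48
position: [0.4787, 0.0811, 0.1171]
tool_rot: [-3.142, 0.003, -0.001]
ft_force: [0.3, -0.0, -4.4]
grip_width: 0.175
grip_force: 49.9
```

```bash
python3 -m handwheel '[[0,-0.0007,0,0,0,0,0],[0,0,0,0,0,0,0]]'; python3 -m handwheel '[[0,-0.0005,0,0,0,0,0],[0,0,0,0,0,0,0]]'
```

```text
time: 17.73
position: [0.4786, 0.0811, 0.1173]
tool_rot: [-3.141, 0.003, -0.003]
ft_force: [2.8, 0.6, -3.6]
grip_width: 0.178
grip_force: 49.9
time: 17.98
position: [0.4784, 0.0811, 0.1175]
tool_rot: [-3.141, 0.003, -0.004]
ft_force: [5.3, -0.0, -5.0]
grip_width: 0.175
grip_force: 49.9
```

```bash
python3 -m handwheel '[[0,-0.0005,0,0,0,0,0],[0,0,0,0,0,0,0]]'; python3 -m handwheel '[[0,-0.0004,0,0,0,0,0],[0,0,0,0,0,0,0]]'
```

```text
time: 18.23
position: [0.4784, 0.0811, 0.1176]
tool_rot: [-3.141, 0.003, -0.006]
ft_force: [4.9, 1.1, -6.1]
grip_width: 0.175
grip_force: 49.9
time: 18.48
position: [0.4784, 0.0811, 0.1177]
tool_rot: [-3.141, 0.004, -0.007]
ft_force: [7.3, -0.4, -5.6]
grip_width: 0.176
grip_force: 49.9
```

```bash
python3 -m handwheel '[[0,-0.0005,0,0,0,0,0],[0,0,0,0,0,0,0]]'; python3 -m handwheel '[[0,-0.0002,0,0,0,0,0],[0,0,0,0,0,0,0]]'; python3 -c "
from bench import ctrl
print(ctrl.get_state()['ft_force'])"
```

```text
time: 18.73
position: [0.4783, 0.0811, 0.1179]
tool_rot: [-3.141, 0.004, -0.008]
ft_force: [7.3, 0.2, -6.4]
grip_width: 0.18
grip_force: 49.9
time: 18.98
position: [0.4784, 0.0811, 0.118]
tool_rot: [-3.141, 0.004, -0.009]
ft_force: [9.1, 0.8, -6.3]
grip_width: 0.176
grip_force: 49.9
[ 9.12190227  0.77921955 -6.25562008]
```

```bash
python3 -m handwheel '[[0,-0.0002,0,0,0,0,0],[0,0,0,0,0,0,0],[0,0,0,0,0,0,0],[0,0,0,0,0,0,0],[0,0,0,0,0,0,0]]'; python3 -m handwheel '[[0,0,0,0,0,0,0],[0,0,0,0,0,0,0],[0,0,0,0,0,0,0],[0,0,0,0,0,0,0],[0,0,0,0,0,0,0],[0,0,0,0,0,0,0]]';  python3 - <<'E'
from h import *
snap("wrist","w9"); delta([.4805,.081,.11],0)
c=load("w9");d=c["d"];R,t,K=c["R"],c["t"],c["intrinsics"]
v,u=np.mgrid[0:384,0:512]; X=np.stack([(u-K[0,2])/K[0,0]*d,(v-K[1,2])/K[1,1]*d,d],-1); W=(X-t)@R
hk=(d>0)&(W[...,2]>.115)&(W[...,2]<.128)&(W[...,0]>.57)&(W[...,1]<.19)
print("hook",hk.sum(),W[hk].min(0),np.median(W[hk],0),W[hk].max(0))
for lo,hi in((.133,.145),(.15,.17)):
    rg=(d>0)&(W[...,2]>lo)&(W[...,2]<hi)&(W[...,0]>.53)&(W[...,1]>-.02)&(W[...,1]<.1)
    print("ring",rg.sum(),W[rg].min(0),np.median(W[rg],0),W[rg].max(0))
E
```

```text
time: 19.6
position: [0.4783, 0.0811, 0.118]
tool_rot: [-3.141, 0.004, -0.01]
ft_force: [8.7, 0.5, -5.6]
grip_width: 0.178
grip_force: 49.9
time: 20.35
position: [0.4783, 0.0811, 0.118]
tool_rot: [-3.141, 0.004, -0.01]
ft_force: [9.1, -0.3, -7.0]
grip_width: 0.178
grip_force: 49.9
at [0.4784 0.0811 0.118 ] yaw -0.14 shift [0.0021 0.0001 0.008 ] turn [-0.04 -0.36 -0.14] F [ 9.62 -0.51 -6.8 ] t 20.4
hook 873 [0.57001037 0.06725157 0.11849865] [0.573345   0.08252631 0.12321739] [0.57834079 0.09930413 0.12549478]
ring 327 [0.55779562 0.02184986 0.13302989] [0.56076727 0.0810691  0.1411177 ] [0.56745805 0.08493382 0.14498927]
ring 3723 [0.55771241 0.02802737 0.15001757] [0.56235079 0.05457282 0.15826138] [0.56794732 0.07762916 0.16331685]
```

Home at hook x ≈ 81–82 mm, but the tug has been nearer 9 N. I'll raise it a touch and hold for another second.

```bash
python3 -m handwheel '[[0,-0.0003,0,0,0,0,0],[0,0,0,0,0,0,0],[0,0,0,0,0,0,0],[0,0,0,0,0,0,0],[0,0,0,0,0,0,0],[0,0,0,0,0,0,0]]'; python3 -m handwheel '[[0,0,0,0,0,0,0],[0,0,0,0,0,0,0],[0,0,0,0,0,0,0],[0,0,0,0,0,0,0],[0,0,0,0,0,0,0]]'
```

```text
time: 21.15
position: [0.4783, 0.0811, 0.1181]
tool_rot: [-3.141, 0.004, -0.011]
ft_force: [9.8, 0.3, -7.0]
grip_width: 0.177
grip_force: 49.9
time: 21.78
position: [0.4783, 0.0811, 0.1181]
tool_rot: [-3.141, 0.004, -0.011]
ft_force: [10.0, -0.4, -6.8]
grip_width: 0.177
grip_force: 49.9
```

Tug done at 10 N. Now I'll ease off, lower the nose towards the saddle, then tilt the tail down before releasing.

```bash
python3 -m handwheel '[[0,0.001,0,0,0,0,0],[0,0.001,0,0,0,0,0],[0,0.001,0,0.001,0,0,0],[0,0,0,0.001,0,0,0],[0,0,0,0,0,0,0]]'; python3 -m handwheel '[[0,0,0,0.001,0,0,0],[0,0,0,0.001,0,0,0],[0,0,0,0,0,0,0]]'
```

```text
time: 22.4
position: [0.4785, 0.0811, 0.1152]
tool_rot: [3.141, -0.003, 0.001]
ft_force: [3.4, 0.2, -2.2]
grip_width: 0.176
grip_force: 49.9
time: 22.78
position: [0.4784, 0.081, 0.1131]
tool_rot: [3.141, -0.003, 0.001]
ft_force: [3.8, -0.9, -2.2]
grip_width: 0.177
grip_force: 49.9
```

```bash
python3 -m handwheel '[[0,0.001,0,0,0,0,0],[0,0.0002,0,0.0033,0,2.5,0],[0,0,0,0.0033,0,2.5,0],[0,0,0,0,0,0,0]]'; python3 -m handwheel '[[0,0,0,0.0033,0,2.5,0],[0,0,0,0.0033,0,2.5,0],[0,0,0,0,0,0,0]]'; python3 -c "
from h import *
delta([.48,.081,.11],0)"
```

```text
time: 23.28
position: [0.4789, 0.081, 0.106]
tool_rot: [3.138, -0.003, 0.137]
ft_force: [5.2, 0.2, -4.6]
grip_width: 0.173
grip_force: 49.9
time: 23.65
position: [0.48, 0.081, 0.0997]
tool_rot: [3.129, -0.003, 0.275]
ft_force: [5.2, 0.5, -4.4]
grip_width: 0.176
grip_force: 49.9
at [0.48   0.081  0.0997] yaw -0.1 shift [ 0.0018  0.     -0.0101] turn [  0.04 -10.05  -0.1 ] F [ 5.17  0.46 -4.42] t 23.65
```

```bash
python3 -m handwheel '[[0,0.001,0,0.002,0,1.5,0],[0,0.0004,0,0.003,0,2,0],[0,0,0,0,0,0,0]]'; python3 -c "
from h import *
delta([.48,.081,.11],0)
snap('wrist','w10')
c=load('w10');d=c['d'];R,t,K=c['R'],c['t'],c['intrinsics']
v,u=np.mgrid[0:384,0:512]; X=np.stack([(u-K[0,2])/K[0,0]*d,(v-K[1,2])/K[1,1]*d,d],-1); W=(X-t)@R
for x in np.arange(.50,.58,.01):
    k=(d>0)&(abs(W[...,0]-x)<.004)&(W[...,1]>.095)&(W[...,1]<.108)&(W[...,2]>.09)
    if k.any(): print(x.round(3),W[k][:,2].max().round(4))
rg=(d>0)&(W[...,2]>.15)&(W[...,2]<.17)&(W[...,0]>.53)&(W[...,1]>-.02)&(W[...,1]<.1)
print('ring',rg.sum(),W[rg].min(0),W[rg].max(0))
"
```

```text
time: 24.02
position: [0.4815, 0.081, 0.0946]
tool_rot: [3.119, -0.003, 0.367]
ft_force: [2.5, -0.3, -3.3]
grip_width: 0.178
grip_force: 49.9
at [0.4815 0.081  0.0946] yaw -0.09 shift [ 0.0021  0.     -0.0153] turn [  0.05 -13.43  -0.09] F [ 2.53 -0.28 -3.33] t 24.025
0.5 0.1952
0.51 0.1108
0.52 0.1132
0.53 0.1149
0.54 0.1177
0.55 0.1207
0.56 0.1226
0.57 0.1233
ring 4188 [0.5572369  0.0279989  0.15000405] [0.56739365 0.07805812 0.16290052]
```

```bash
python3 -m handwheel '[[0,0.0005,0,0.003,0,2,0],[0,0,0,0,0,0,0]]'; python3 -m handwheel '[[0.024,0,0,0,0,0,0],[0.03,0,0,0,0,0,0],[0.04,0,0,0,0,0,0],[0.04,0,0,0,0,0,0],[0.04,0,0,-0.02,0,0,0],[0.04,0,0,-0.05,0,0,0],[0.04,0,0,-0.06,0,0,0],[0.04,0,0,-0.05,0,-10,0],[0.04,0,0,0,0,-5.4,0],[0.04,0,0,0,0,0,0]]'
python3 - <<'E'
from h import *
delta([.48,.081,.11],0)
snap('wrist','w11'); snap('scene','s11')
c=load('w11');d=c['d'];R,t,K=c['R'],c['t'],c['intrinsics']
v,u=np.mgrid[0:384,0:512]; X=np.stack([(u-K[0,2])/K[0,0]*d,(v-K[1,2])/K[1,1]*d,d],-1); W=(X-t)@R
for lo,hi in((.133,.145),(.15,.175)):
    rg=(d>0)&(W[...,2]>lo)&(W[...,2]<hi)&(W[...,0]>.53)&(W[...,1]>-.02)&(W[...,1]<.12)&(v<200)
    print('ring',rg.sum(),W[rg].min(0),np.median(W[rg],0),W[rg].max(0))
for x in np.arange(.47,.59,.01):
    k=(d>0)&(abs(W[...,0]-x)<.004)&(W[...,1]>.0)&(W[...,1]<.13)&(W[...,2]>.0885)&(W[...,2]<.14)
    if k.any(): print(x.round(3),k.sum(),W[k][:,1].min().round(4),W[k][:,1].max().round(4),W[k][:,2].max().round(4))
E
```

```text
time: 24.32
position: [0.4831, 0.0812, 0.0927]
tool_rot: [3.112, -0.003, 0.421]
ft_force: [-1.1, 0.7, 2.4]
grip_width: 0.173
grip_force: 49.9
time: 25.58
position: [0.4452, 0.0824, 0.2382]
tool_rot: [3.138, 0.0, 0.007]
ft_force: [-0.2, -0.4, 0.7]
grip_width: 0.46
grip_force: 0.0
at [0.4452 0.0824 0.2382] yaw 0.0 shift [0.0342 0.0009 0.1283] turn [ 0.21 -0.24  0.  ] F [-0.23 -0.4   0.7 ] t 25.575
ring 148 [0.55785831 0.02115341 0.13301136] [0.56035304 0.08025451 0.14086299] [0.56680427 0.08468646 0.14489134]
ring 1062 [0.55784888 0.02761046 0.15008597] [0.56211859 0.05377452 0.15802256] [0.56808076 0.07821186 0.16272776]
0.47 237 0.0257 0.1255 0.1043
0.48 173 0.0743 0.0919 0.1046
0.49 177 0.0744 0.0918 0.1067
0.5 183 0.0737 0.0917 0.107
0.51 311 0.0621 0.1018 0.1133
0.52 268 0.06 0.1045 0.1166
0.53 209 0.06 0.1041 0.1184
0.54 419 0.0207 0.1038 0.1187
0.55 888 0.0199 0.1036 0.1201
0.56 1083 0.0207 0.1033 0.14
0.57 249 0.0297 0.1022 0.1397
0.58 269 0.021 0.0959 0.1157
```

```bash
python3 -m handwheel '[[0.04,0,0,0,0,0,0],[0.04,0,0,0,0,0,0],[0.04,0,0,0,0,0,0],[0.04,0,0,0,0,0,0]]'
python3 - <<'E'
from h import *
snap('wrist','w12'); a=load('w11');b=load('w12')
print("changed px",(abs(a['im'].astype(int)-b['im']).max(2)>40)[:200].sum())
from bench import ctrl
print(ctrl.close_job())
E
```

```text
time: 26.18
position: [0.444, 0.0821, 0.2385]
tool_rot: [3.136, -0.0, 0.008]
ft_force: [0.2, -0.3, 0.4]
grip_width: 0.459
grip_force: 0.0
changed px 1540
the job is handed in; nothing more can be done
None
```

The job is handed in at about 26 s: the ring is up and the big hook is clipped on its left (+y) leg, tugged home at about 9–10 N and released, resting on the saddle and lid; no verdict came back, and I had no pictures left to confirm by eye that the gate stayed shut or nothing else moved (the last two wrist frames differed by 1540 pixels, cause not checked).

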